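# Index the dial plate to bring the flanged hub to the pointer

## Robot

A 7-joint arm with a two-finger parallel gripper is mounted at the origin on the work surface. World frame = base frame: x ahead of the robot, y to its left, z up, the work surface at z = 0. Lengths are in m, angles in rad, forces in N, time in s.
With the tool pointing down it reaches from about 0.35 to 0.9 m from the base axis. Payload 8.1 kg.
Tool frame: the origin (TCP) lies between the finger pads; the fingertips stand 19 mm ahead of it and the grasp point (between the pads) is the TCP; z points along the fingers, y is the line along which they close (so a half turn about z gives the same grasp; the last joint's range is limited). The gripper opens to 85 mm and grips with 20 to 120 N. Pads are 22 mm wide; open, the fingers measure 114 mm over their backs; the gripper's body (76 mm by 85 mm) begins 54 mm behind the grasp point. The pads swing forward as they close: fully open they stand 13 mm farther back than shut.
Start: joints at [-1.361, 0.434, 0.025, 1.573, -0.012, 1.134, -0.075], TCP at [0.192, 0.595, 0.25] pointing down, gripper open.
Joint ranges: [-2.62, 2.62], [-0.44, 2.09], [-1.27, 1.32], [0.08, 2.57], [-1.32, 4.46], [0.12, 2], [-2.74, 2.74]. Speed limits (rad/s): [2.22, 2.22, 3.01, 3.01, 3.14, 3.14, 3.14].

## Interface

Orientations are given as a unit quaternion [x, y, z, w].
In Python, from station import r gives the robot as it stands.
- The arm moves only by the shell command python3 -m pendant 'ROWS'. ROWS is JSON, a list of rows, each a list of 7 numbers: the shift along the tool's x, y, z in cm, then the turn, a rotation vector about the tool's x, y, z in rad, then the opening, from -1 (shut) to 1 (fully open). A call has 1 to 10 rows; each row is the pose to reach, as a shift and turn from the pose commanded when the call began, along the tool's axes at that moment; what a row does not reach only later rows make up. A row lasts 1/8 s, in which the tool goes at most 62.5 mm and 10.7 degrees, less where a joint would pass 70% of its speed; a pose out of reach is approached as far as the arm can. A call with a gripper value outside its range is refused whole. The fingers move at their own pace and stop on an object; the grip force is fixed at half the most. Time passes only in rows, so rows that repeat a pose let the fingers close. It gives the time, the measured TCP pose, the force, the opening and the grip force at its end, in the units of the state.
- r.read_state(): the state, without advancing time (a new reading comes with each control period).
- r.grab_frame(name): name is "side" or "top"; returns a dict with "frame" (400x640x3 uint8, blue, green, red), "intrinsics" (3x3 intrinsics, pixels), "extrinsics" (4x4, takes a point from camera to world coordinates). Camera axes: x right, y down, z forward; pixel columns grow to the right and rows downward; lengths in m; the calibration is good to about 2 mm. A picture is of the moment at which its call begins. There is no depth.
- r.hand_in(): hands the job in; it is judged then, once.
The state is a dict: "time_s": time; "qpos": joint angles; "dq": joint speeds; "effort": joint torques, N m; "position": TCP position; "tcp_rot": TCP orientation; "contact_force": force on the tool from outside, world axes, zero at the start; "torque": the same for the moment, N m; "finger_gap": opening from 0.0 (shut) to 1.0 (fully open); "gripper_force": force on a finger pad.
Only numpy, scipy, OpenCV 4.12 (cv2) and the standard library are available. Lean on these libraries where they do the work, as an engineer would, in place of code of your own. Each camera call takes 0.05 s, during which the arm holds its last target. There are 200 camera calls.

## Task

Push the indexing table round by one place, in whichever direction is right, so that the nest with the flanged hub (the top-hat-shaped part) stops at the fixed pointer, clicked into its detent. Push on the plate's upright pins and let the hub ride round in its nest without touching it; then move clear.

Things in the scene. Friction and masses are not known exactly. Their poses are not given: they have to be found in the camera images.
- index_base: Fixed base (steel foot disc, grey drum) of the indexing table. Origin on the bench at the plate's axis of rotation, z up; +x points to the fixed steel pointer: an upright 30 mm wide, 151 to 166 mm from the axis, whose tip reaches in to 126 mm, 108 mm high above the bench. Six loose-fit nests, 54 mm inside, 9 mm high, 80 mm from the axis, lie at 0, 60, 120.. deg from the pointer.
- dial (a joint): Turning plate, 260 mm across, top 86 mm above the bench. Angle in rad, 0 at start, + anticlockwise from above, range +-3.1. Detents every 60 deg (1.047), leaving one takes 3 N at a pin; past half way it is drawn on to the next. Six upright pins, 14 mm thick, 112 mm from the axis, tops 156 mm above the bench, stand midway between nests: at 30, 90, 150.. deg from the pointer plus this angle.
- hub: Flanged hub, loose in its nest: steel top hat, flange 50 mm across and 8 thick, boss 22 mm across, 28 mm high over all, 120 g. Origin: centre of its underside, on the plate; z up. Starts in the nest 60 degrees to one side or the other of the pointer. Other nests hold bystanders: a plain ring, a cylinder, a square block, at most 22 mm high.
- mark (a point): Fixed point at the pointer: where the centre of a nest stands when it is at the pointer, 80 mm from the axis along the base's +x, at the height of the plate's top face (86 mm above the bench).

How it is judged:
By the outcome, as a careful person would: the job done as asked, in the order asked, and still so for the second after the job is handed in, with the robot touching nothing.
It also fails if it takes over 32 s, if anything falls off the work surface, if the arm or the gripper's body presses on something with over 40 N, if the wrist force passes 120 N, or if a joint passes its speed limit or range.

## Working session

There is one attempt and no reset: what is moved stays moved. The work goes in short steps, Python scripts to look and compute and a shell command to move; the robot and the scene stay as the last step left them, time stands still between calls to the robot, and variables do not carry over. Pictures are saved under pics/ and viewed, at most 10 in all, crops included, and the job is handed in when it is done.

```bash
mkdir -p pics; python3 - <<'E'
from station import r
import cv2,numpy as np
s=r.read_state();print(s['time_s'],s['position'],s['tcp_rot'],s['finger_gap'])
for n in('top','side'):
    f=r.grab_frame(n);cv2.imwrite(f'pics/{n}0.png',f['frame']);np.savez(f'{n}0.npz',**f)
    print(n,f['intrinsics'].tolist(),np.round(f['extrinsics'],3).tolist())
E
```

```text
0.0 [0.19221236 0.59422394 0.24953003] [ 1.55780174e-01  9.87791440e-01 -7.77180266e-04 -6.93709040e-05] 1.0030627446117593
top [[475.91922242665424, 0.0, 315.06853727656176], [0.0, 475.91922242665424, 195.38314771000876], [0.0, 0.0, 1.0]] [[0.014, -0.997, 0.071, 0.557], [-0.999, -0.018, -0.047, 0.037], [0.048, -0.07, -0.996, 0.746], [0.0, 0.0, 0.0, 1.0]]
side [[460.2536751797925, 0.0, 322.1607879095078], [0.0, 460.2536751797925, 201.40902292706252], [0.0, 0.0, 1.0]] [[0.857, -0.323, 0.402, 0.326], [-0.516, -0.535, 0.669, -0.429], [-0.001, -0.781, -0.625, 0.497], [0.0, 0.0, 0.0, 1.0]]
```

View pics/top0.png

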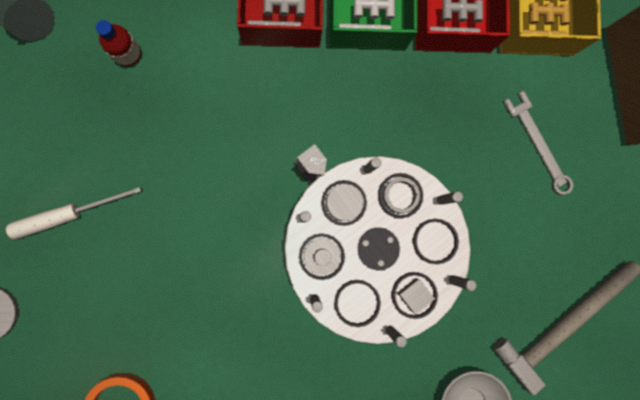

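View pics/side0.png

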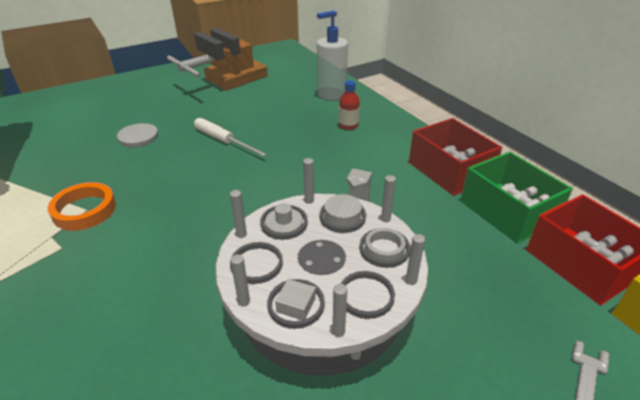

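The top view shows the pointer at about (312,160), the cylinder in the nest at the pointer (344,202), and the hub at (322,256). The hub is anticlockwise of the pointer, so the plate must turn clockwise by -60°. The side view agrees: the top hat at (284,218) is next to the cylinder at (343,212).

```bash
cat > h.py <<'E'
import cv2,numpy as np
def ray(f,p,z):
    K,E=f['intrinsics'],f['extrinsics']
    d=E[:3,:3]@np.linalg.solve(K,[p[0],p[1],1]);o=E[:3,3]
    return o+d*(z-o[2])/d[2]
def proj(f,P):
    K,E=f['intrinsics'],f['extrinsics']
    c=E[:3,:3].T@(np.asarray(P)-E[:3,3]);q=K@c;return q[:2]/q[2]
E
python3 - <<'E'
from h import *
f=dict(np.load('top0.npz'));im=f['frame']
hsv=cv2.cvtColor(im,cv2.COLOR_BGR2HSV)
m=((hsv[...,1]<60)&(hsv[...,2]>110)).astype(np.uint8)
cs,_=cv2.findContours(m,cv2.RETR_EXTERNAL,cv2.CHAIN_APPROX_NONE)
c=[c for c in cs if cv2.pointPolygonTest(c,(380,220),False)>=0 or cv2.contourArea(c)>8000][0]
P=np.array([ray(f,p[0],.086)[:2] for p in c])
# circle fit, robust
w=np.ones(len(P),bool)
for _ in range(6):
    A=np.c_[2*P[w],np.ones(w.sum())];s=np.linalg.lstsq(A,(P[w]**2).sum(1),rcond=None)[0]
    C=s[:2];R=np.sqrt(s[2]+C@C);w=abs(np.hypot(*(P-C).T)-R)<.003
print('axis',C,'R',R,w.sum(),len(P))
for n,p,z in [('hubboss',(322,257),.114),('cyl',(344,202),.105),('ring',(401,195),.095),('nestA',(436,241),.095),('nestB',(357,303),.095),('pointer',(312,158),.108)]:
    q=ray(f,p,z)[:2]-C;print(n,np.hypot(*q),np.degrees(np.arctan2(q[1],q[0])))
for p in [(370,167),(457,197),(474,286),(402,343),(319,308),(302,218)]:
    q=ray(f,p,.150)[:2]-C;print('pin',q+C,np.hypot(*q),np.degrees(np.arctan2(q[1],q[0])))
g=dict(np.load('side0.npz'))
print('side axis px',proj(g,[*C,.086]))
E
```

```text
axis [ 0.53173378 -0.08285037] R 0.12942566592673538 516 733
hubboss 0.08055111447085496 98.10454025932181
cyl 0.0801980253793564 38.88371224742178
ring 0.07986399530723262 -21.94288799764769
nestA 0.07951522956805918 -81.81331165121678
nestB 0.0797820866672572 157.78771271797646
pointer 0.15370949836546063 38.03292512313975
pin [ 0.63656656 -0.06029626] 0.1072315167275811 12.14174657820683
pin [ 0.6004023  -0.17210251] 0.11261132236549017 -52.42615805776294
pin [ 0.48842365 -0.19307998] 0.11843282866584136 -111.45027612284842
pin [ 0.41770266 -0.10162331] 0.11556608810982127 -170.65125665052656
pin [0.45979377 0.00203803] 0.11127176285883632 130.2801339625572
pin [0.57059337 0.02487145] 0.11451662705181799 70.16359127698473
side axis px [320.70110427 257.11165941]
```

```bash
cat > plan.py <<'E'
from station import r
from h import *
from scipy.spatial.transform import Rotation as Ro
s=r.read_state();p=np.array(s['position']);R=Ro.from_quat(s['tcp_rot']).as_matrix()
print(s['time_s'],p.round(4),R.round(3).tolist(),np.round(s['contact_force'],1))
C=np.array([.5317,-.0829])
for d,off in [(0,45),(0,22),(-10,22),(-20,22),(-30,22),(-40,22),(-50,22),(-60,22),(-60,60)]:
    t=np.radians(8.3+d);q=C+.112*np.array([np.cos(t),np.sin(t)])+R[:2,1]*off/1e3
    w=np.array([*q,.145]);print(d,off,w.round(3),(R.T@(w-p)*100).round(1))
E
python3 plan.py
```

```text
0.1 [0.1923 0.5943 0.2496] [[-0.951, 0.308, -0.0], [0.308, 0.951, -0.001], [-0.0, -0.001, -1.0]] [-0.7  0.1  0.5]
0 45 [ 0.656 -0.024  0.145] [-63.2 -44.5  10.5]
0 22 [ 0.649 -0.046  0.145] [-63.2 -46.8  10.5]
-10 22 [ 0.65  -0.065  0.145] [-63.9 -48.6  10.5]
-20 22 [ 0.648 -0.085  0.145] [-64.3 -50.6  10.5]
-30 22 [ 0.643 -0.103  0.145] [-64.3 -52.5  10.5]
-40 22 [ 0.634 -0.121  0.145] [-64.  -54.4  10.5]
-50 22 [ 0.622 -0.136  0.145] [-63.4 -56.3  10.5]
-60 22 [ 0.608 -0.15   0.145] [-62.4 -58.   10.5]
-60 60 [ 0.62  -0.114  0.145] [-62.4 -54.2  10.5]
```

```bash
python3 -m pendant '[[-5,-3.5,0,0,0,0,-1],[-10,-7,0,0,0,0,-1],[-15,-10.5,0,0,0,0,-1],[-20,-14,0,0,0,0,-1],[-25,-17.5,0,0,0,0,-1],[-30,-21,0,0,0,0,-1],[-35,-24.5,0,0,0,0,-1],[-40,-28,0,0,0,0,-1],[-45,-31,0,0,0,0,-1],[-50,-34.5,0,0,0,0,-1]]'; python3 plan.py
```

```text
time_s: 1.35
position: [0.5627, 0.1114, 0.2501]
tcp_rot: [0.155, 0.988, 0.0, -0.0]
contact_force: [1.2, 0.7, 0.7]
finger_gap: 0.0
gripper_force: 0.0
1.35 [0.5627 0.1114 0.2501] [[-0.952, 0.307, -0.0], [0.307, 0.952, 0.0], [0.0, 0.0, -1.0]] [1.2 0.7 0.7]
0 45 [ 0.656 -0.024  0.145] [-13.1 -10.   10.5]
0 22 [ 0.649 -0.046  0.145] [-13.1 -12.3  10.5]
-10 22 [ 0.65  -0.065  0.145] [-13.8 -14.1  10.5]
-20 22 [ 0.648 -0.085  0.145] [-14.1 -16.   10.5]
-30 22 [ 0.643 -0.103  0.145] [-14.2 -18.   10.5]
-40 22 [ 0.634 -0.121  0.145] [-13.9 -19.9  10.5]
-50 22 [ 0.622 -0.136  0.145] [-13.3 -21.8  10.5]
-60 22 [ 0.608 -0.15   0.145] [-12.3 -23.5  10.5]
-60 60 [ 0.62  -0.114  0.145] [-12.3 -19.7  10.5]
```

```bash
python3 -m pendant '[[-4.5,-3,0,0,0,0,-1],[-9,-6,0,0,0,0,-1],[-13.1,-9,0,0,0,0,-1],[-13.1,-9,3,0,0,0,-1],[-13.1,-9,6.5,0,0,0,-1],[-13.1,-9,10.5,0,0,0,-1],[-13.1,-9,10.5,0,0,0,-1]]'; python3 plan.py; python3 - <<'E'
from station import r
import cv2
a=r.grab_frame('top')['frame'];b=r.grab_frame('side')['frame']
cv2.imwrite('pics/c1.png',cv2.hconcat([a[100:360,240:540],b[80:340,180:480]]))
E
```

```text
time_s: 2.22
position: [0.6564, -0.0132, 0.142]
tcp_rot: [0.156, 0.988, -0.001, -0.003]
contact_force: [-0.2, 1.0, 0.6]
finger_gap: 0.001
gripper_force: 0.0
2.225 [ 0.6564 -0.0132  0.142 ] [[-0.951, 0.308, -0.007], [0.308, 0.951, -0.0], [0.006, -0.002, -1.0]] [-0.2  1.   0.6]
0 45 [ 0.656 -0.024  0.145] [-0.3 -1.  -0.3]
0 22 [ 0.649 -0.046  0.145] [-0.3 -3.3 -0.3]
-10 22 [ 0.65  -0.065  0.145] [-1.  -5.1 -0.3]
-20 22 [ 0.648 -0.085  0.145] [-1.4 -7.1 -0.3]
-30 22 [ 0.643 -0.103  0.145] [-1.5 -9.  -0.3]
-40 22 [ 0.634 -0.121  0.145] [ -1.2 -10.9  -0.3]
-50 22 [ 0.622 -0.136  0.145] [ -0.5 -12.8  -0.3]
-60 22 [ 0.608 -0.15   0.145] [  0.4 -14.5  -0.3]
-60 60 [ 0.62  -0.114  0.145] [  0.4 -10.7  -0.3]
```

View pics/c1.png

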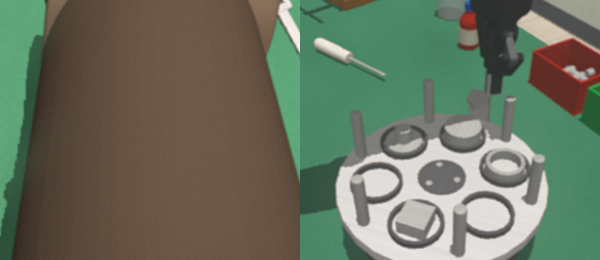

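The arm hides the top view. In the side crop, the closed fingertips are at about (492,88), just anticlockwise of the target pin at (509,118) and clear of the pointer. I'll push in two calls.

```bash
python3 -m pendant '[[-0.3,-1,0,0,0,0,-1],[-0.3,-2,0,0,0,0,-1],[-0.3,-2.7,0,0,0,0,-1],[-0.4,-3.3,0,0,0,0,-1],[-0.7,-4,0,0,0,0,-1],[-0.9,-4.7,0,0,0,0,-1],[-1.1,-5.4,0,0,0,0,-1],[-1.3,-6.1,0,0,0,0,-1],[-1.4,-6.8,0,0,0,0,-1],[-1.4,-7.5,0,0,0,0,-1]]'; python3 plan.py; python3 - <<'E'
from station import r
import cv2
b=r.grab_frame('side')['frame']
cv2.imwrite('pics/c2.png',b[80:380,180:480])
E
```

```text
time_s: 3.58
position: [0.6501, -0.0889, 0.1456]
tcp_rot: [0.155, 0.988, 0.0, 0.001]
contact_force: [2.8, 2.7, 0.3]
finger_gap: 0.005
gripper_force: 1.9
3.575 [ 0.6501 -0.0889  0.1456] [[-0.952, 0.307, 0.002], [0.307, 0.952, 0.0], [-0.002, 0.001, -1.0]] [2.8 2.7 0.3]
0 45 [ 0.656 -0.024  0.145] [1.4 6.4 0.1]
0 22 [ 0.649 -0.046  0.145] [1.4 4.1 0.1]
-10 22 [ 0.65  -0.065  0.145] [0.7 2.3 0.1]
-20 22 [ 0.648 -0.085  0.145] [0.3 0.3 0.1]
-30 22 [ 0.643 -0.103  0.145] [ 0.3 -1.6  0.1]
-40 22 [ 0.634 -0.121  0.145] [ 0.6 -3.5  0.1]
-50 22 [ 0.622 -0.136  0.145] [ 1.2 -5.4  0.1]
-60 22 [ 0.608 -0.15   0.145] [ 2.1 -7.1  0. ]
-60 60 [ 0.62  -0.114  0.145] [ 2.1 -3.3  0.1]
```

View pics/c2.png

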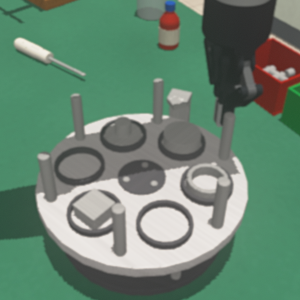

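The plate has turned about 20° clockwise, with the hub at (122,132) moving towards the pointer at (180,100). The finger bears on the pin at (227,130). I'll continue along the arc.

```bash
python3 -m pendant '[[0.3,-0.6,0,0,0,0,-1],[0.3,-1.1,0,0,0,0,-1],[0.3,-1.6,0,0,0,0,-1],[0.4,-2.1,0,0,0,0,-1],[0.4,-2.6,0,0,0,0,-1],[0.5,-3.1,0,0,0,0,-1],[0.6,-3.6,0,0,0,0,-1],[0.8,-4.1,0,0,0,0,-1],[0.9,-4.6,0,0,0,0,-1],[1.1,-5.1,0,0,0,0,-1]]'; python3 plan.py; python3 - <<'E'
from station import r
import cv2
b=r.grab_frame('side')['frame']
cv2.imwrite('pics/c3.png',b[80:380,180:480])
E
```

```text
time_s: 4.88
position: [0.6227, -0.1345, 0.1453]
tcp_rot: [0.156, 0.988, 0.0, 0.0]
contact_force: [0.3, -0.3, -0.0]
finger_gap: 0.004
gripper_force: 0.0
4.875 [ 0.6227 -0.1345  0.1453] [[-0.951, 0.308, 0.0], [0.308, 0.951, -0.0], [-0.0, 0.0, -1.0]] [ 0.3 -0.3 -0. ]
0 45 [ 0.656 -0.024  0.145] [ 0.2 11.6  0. ]
0 22 [ 0.649 -0.046  0.145] [0.2 9.3 0. ]
-10 22 [ 0.65  -0.065  0.145] [-0.5  7.4  0. ]
-20 22 [ 0.648 -0.085  0.145] [-0.9  5.5  0. ]
-30 22 [ 0.643 -0.103  0.145] [-0.9  3.6  0. ]
-40 22 [ 0.634 -0.121  0.145] [-0.6  1.6  0. ]
-50 22 [ 0.622 -0.136  0.145] [ 0.  -0.2  0. ]
-60 22 [ 0.608 -0.15   0.145] [ 0.9 -1.9  0. ]
-60 60 [ 0.62  -0.114  0.145] [0.9 1.9 0. ]
```

View pics/c3.png

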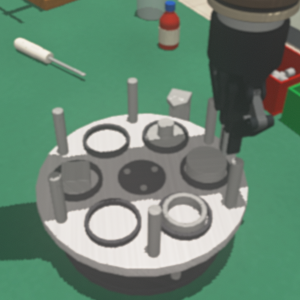

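The plate has been drawn on: the hub at (166,130) stands at the pointer (180,98), and the contact force is zero. I'll back off, lift and clear the view.

```bash
python3 -m pendant '[[0,1,0,0,0,0,-1],[0,2,0,0,0,0,-1],[0,2.5,-3,0,0,0,-1],[0,2.5,-7,0,0,0,-1],[0,2.5,-11,0,0,0,-1],[3,7,-11,0,0,0,-1],[6,11,-11,0,0,0,-1],[10,15,-11,0,0,0,-1],[14,19,-11,0,0,0,-1],[18,23,-11,0,0,0,-1]]'; python3 -m pendant '[[4,4,0,0,0,0,-1],[8,8,0,0,0,0,-1],[12,12,0,0,0,0,-1],[16,16,0,0,0,0,-1],[19,20,0,0,0,0,-1],[19,20,0,0,0,0,-1],[19,20,0,0,0,0,-1]]'; python3 - <<'E'
from station import r
from h import *
f=r.grab_frame('top');g=r.grab_frame('side')
cv2.imwrite('pics/d1.png',cv2.hconcat([f['frame'][100:360,240:540],g['frame'][80:340,180:480]]))
for a in np.radians([38.3]): print(proj(f,[.5317+.08*np.cos(a),-.0829+.08*np.sin(a),.114])-[240,100])
for a in np.radians(8.3+60*np.arange(6)): print('pin px',(proj(f,[.5317+.112*np.cos(a),-.0829+.112*np.sin(a),.156])-[240,100]).round(1))
E
```

```text
time_s: 6.18
position: [0.5213, 0.1429, 0.2555]
tcp_rot: [0.155, 0.988, 0.0, 0.0]
contact_force: [-0.3, 1.0, 0.4]
finger_gap: 0.002
gripper_force: 0.0
time_s: 7.05
position: [0.4029, 0.389, 0.2552]
tcp_rot: [0.155, 0.988, -0.0, 0.0]
contact_force: [0.2, -1.0, -0.2]
finger_gap: 0.002
gripper_force: 0.0
[105.33742626 101.39041771]
pin px [135.9  61.8]
pin px [ 65.1 115.9]
pin px [ 76.9 206.7]
pin px [161.1 241.5]
pin px [231. 185.]
pin px [217.6  96.1]
```

View pics/d1.png

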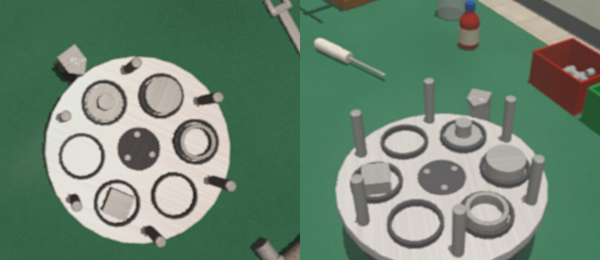

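The hub boss is at (104,102) against a predicted (105,101), seated in its nest at the pointer. The pins look back at their starting image positions. I'll compare the pin regions with the first frame before handing in.

```bash
python3 - <<'E'
from station import r
from h import *
a=np.load('top0.npz')['frame'];b=r.grab_frame('top')['frame']
G=lambda i:cv2.cvtColor(i,cv2.COLOR_BGR2GRAY)
for x,y in [(375,163),(306,216),(317,305),(399,340),(470,285),(456,197)]:
    t=G(a)[y-11:y+11,x-11:x+11];m=cv2.matchTemplate(G(b)[y-26:y+26,x-26:x+26],t,cv2.TM_CCOEFF_NORMED)
    _,v,_,l=cv2.minMaxLoc(m);print(l[0]-15,l[1]-15,round(v,3))
E
```

```text
1 0 0.99
0 0 0.97
0 0 0.987
-1 0 0.986
0 1 0.962
0 0 0.972
```

```bash
python3 -c "
from station import r
print(r.hand_in())"
```

```text
the job is handed in; nothing more can be done
None
```

I pushed the plate one place clockwise; the hub's nest now stands at the pointer, every pin within a pixel (under about 1°) of a detent position, the arm is clear, and the job was handed in at about 7 s.

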